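# Nudge a saucepan onto the induction ring and turn its handle in

### The job

The saucepan was put down carelessly on the induction hob, too near the front and with its handle slanting out towards the front. Push it slowly and gently along the glass with the fingertips, without gripping or lifting it, until it stands centred on the white cooking ring with the handle pointing straight out to the right-hand side (as seen from the robot), parallel to the hob's front edge. Leave everything else on the worktop where it is, and finish clear of the pan.

Things in the scene. Friction and masses are not known exactly. Their poses are not given: they have to be found in the camera images.
- hob: Portable induction hob, fixed: steel box with a flat black glass top 65 mm above the worktop; 360 mm deep (x), 290 mm wide (y). Origin at the centre of its underside. Its x points from its front edge (display, touch keys; towards the robot) to its back edge, its y to its left as seen from the robot, so the right-hand side is -y. Place and yaw (up to 0.2 rad) vary.
- ring (a point): Centre of the white cooking ring painted on the glass (ring radius 96 mm), at the height of the glass; it lies 45 mm behind the hob's centre along the hob's x. Axes as the hob's.
- pan: Empty open steel saucepan, loose on the glass, 0.5 to 0.8 kg, slides with ordinary friction: round, straight-sided, 160 mm across outside, 70 mm high, with one long handle. Origin at the centre of the round underside; z up; x points along the handle, away from the pan.
- handle_end (a point): Outer end of the saucepan's straight handle, 238 mm along the pan's x from its axis and 55 mm above the glass. The black grip, from 114 to 238 mm from the axis, is 24 mm wide and 16 mm thick; its underside is 47 mm and its top 63 mm above the glass.
- knife: Chef's knife lying on the black chopping board left of the hob; leave alone. 325 mm long, 16 mm thick. Origin at the heel of the blade, on its underside; x runs to the point.
- bowl: White ceramic bowl of cut celery on the chopping board, 96 mm across, 45 mm high; leave alone. Origin at the centre of its underside.
- pan_lid: Steel lid with a black knob, lying on the worktop to the right of the hob's front, 166 mm across, 46 mm high; leave alone. Origin at the centre of its underside.
- spoon: Wooden spoon lying on the worktop to the right of the hob, 220 mm long, lower than 30 mm; leave alone. x runs along it.
- salt: White ceramic salt jar with a wooden cap, left of the hob and nearer the robot, 70 mm across, 85 mm high; leave alone. Origin at the centre of its underside.
- spice: Red spice tin with a bright cap, left of the hob and nearer the robot, 53 mm across, 89 mm high; leave alone. Origin at the centre of its underside.

How it is judged:
By the outcome, as a careful person would: the job done as asked, in the order asked, and still so for the second after the job is handed in, with the robot touching nothing.
It also fails if it takes over 58 s, if anything falls off the work surface, if the arm or the gripper's body presses on something with over 40 N, if the wrist force passes 120 N, or if a joint passes its speed limit or range.

### The arm

A 7-joint arm with a two-finger parallel gripper is mounted at the origin on the work surface. World frame = base frame: x ahead of the robot, y to its left, z up, the work surface at z = 0. Lengths are in m, angles in rad, forces in N, time in s.
With the tool pointing down it reaches from about 0.425 to 1.025 m from the base axis. Payload 9.4 kg.
Tool frame: the origin (TCP) lies midway between the tips of the shut fingers; the grasp point (between the pads) lies 19 mm behind it (arm.grasp_offset is the distance from the TCP to the grasp point, in m); z points along the fingers, y is the line along which they close (so a half turn about z gives the same grasp; the last joint's range is limited). The gripper opens to 85 mm and grips with 20 to 120 N. Pads are 22 mm wide; open, the fingers measure 114 mm over their backs; the gripper's body (76 mm by 85 mm) begins 54 mm behind the grasp point. The pads swing forward as they close: fully open they stand 13 mm farther back than shut.
Start: joints at [1.239, 0.599, -0.003, 1.599, 0.002, 0.943, -0.08], TCP at [0.183, -0.702, 0.231] pointing down, gripper open.
Joint ranges: [-2.57, 2.57], [-0.35, 1.97], [-1.29, 1.29], [0.11, 2.56], [-1.05, 4.19], [0.11, 1.86], [-2.63, 2.63]. Speed limits (rad/s): [2.22, 2.22, 3.01, 3.01, 3.14, 3.14, 3.14].

### API

Orientations are given as [roll, pitch, yaw] about the fixed x, y, z axes, in that order (R = Rz(yaw) Ry(pitch) Rx(roll)).
In Python, from station import arm, vision gives the robot as it stands.
- The arm moves only by the shell command python3 -m crank 'ROWS' [OPENING] [FORCE]. ROWS is JSON, a list of rows, each a list of 2 entries, a list of its own where there are three numbers: the shift along the tool's x, y, z as a fraction of full scale, then the turn, a rotation vector about the tool's x, y, z as a fraction of full scale. A call has 1 to 5 rows; each row is the pose to reach, as a shift and turn from the pose commanded when the call began, along the tool's axes at that moment; what a row does not reach only later rows make up. Full scale, the value 1, is 0.4 m for a shift and 60 degrees for a turn. A row lasts 1/12 s, in which the tool goes at most 41.7 mm and 7.16 degrees, less where a joint would pass 70% of its speed; a pose out of reach is approached as far as the arm can. A call with a number of a shift or a turn outside -1 to 1 is refused whole. A call with a gripper value outside its range is refused whole. OPENING is the opening, from 0 (shut) to 1 (fully open), set as the call begins (- or left out, the last holds). The fingers move at their own pace and stop on an object; FORCE is the grip in N (left out, the last holds). Time passes only in rows, so rows that repeat a pose let the fingers close. It gives the time, the measured TCP pose, the force, the opening and the grip force at its end, in the units of the state.
- arm.sense(): the state, without advancing time (a new reading comes with each control period).
- vision.read_camera(name): name is "side" or "top" or "wrist"; returns a dict with "color" (400x640x3 uint8, red, green, blue), "range_z" (400x640 float32, m along the optical axis (not along the pixel's ray), 0 where there is no reading), "K" (3x3 intrinsics, pixels), "k1" (the pictures are not rectified: a ray, as slopes to the right and down, at radius r is drawn at 1 + k1 r^2 times it, then the intrinsics apply), "pose" (4x4, takes a point from camera to world coordinates). Camera axes: x right, y down, z forward; pixel columns grow to the right and rows downward; lengths in m; the calibration is good to about 2 mm. A picture is of the moment at which its call begins.
- arm.sign_off(): hands the job in; it is judged then, once.
The state is a dict: "t": time; "q": joint angles; "qd": joint speeds; "joint_efforts": joint torques, N m; "tool_pos": TCP position; "tool_rot": TCP orientation; "ft_force": force on the tool from outside, world axes, zero at the start; "torque": the same for the moment, N m; "gripper_width": opening from 0.0 (shut) to 1.0 (fully open); "grip_force": force on a finger pad.
Only numpy, scipy, OpenCV 4.12 (cv2) and the standard library are available. Lean on these libraries where they do the work, as an engineer would, in place of code of your own. Each camera call takes 0.05 s, during which the arm holds its last target. There are 200 camera calls.

## Working session

There is one attempt and no reset: what is moved stays moved. The work goes in short steps, Python scripts to look and compute and a shell command to move; the robot and the scene stay as the last step left them, time stands still between calls to the robot, and variables do not carry over. Pictures are saved under pics/ and viewed, at most 13 in all, crops included, and the job is handed in when it is done.

```bash
ls; mkdir -p pics; cat > h.py <<'E'
import numpy as np, cv2
from station import arm, vision
def snap(n,f=None):
    d=vision.read_camera(n)
    if f: cv2.imwrite('pics/'+f,d['color'][:,:,::-1])
    return d
def cloud(d):
    z=d['range_z']; h,w=z.shape
    u,v=np.meshgrid(np.arange(w),np.arange(h))
    s=rays(d,np.stack([u.ravel(),v.ravel()],1).astype(float)).reshape(h,w,2)
    P=np.dstack([s*z[...,None],z]); T=d['pose']
    return P@T[:3,:3].T+T[:3,3]
def rays(d,px):
    K=d['K']; p=np.stack([(px[:,0]-K[0,2])/K[0,0],(px[:,1]-K[1,2])/K[1,1]],1); s=p.copy()
    for _ in range(20): s=p/(1+d['k1']*(s**2).sum(1,keepdims=True))
    return s
def onplane(d,px,z):
    s=rays(d,np.asarray(px,float).reshape(-1,2)); T=d['pose']
    D=np.c_[s,np.ones(len(s))]@T[:3,:3].T; o=T[:3,3]
    return o+D*((z-o[2])/D[:,2])[:,None]
E
python3 - <<'E'
from h import *
np.set_printoptions(precision=3,suppress=True)
for n in ('top','side'):
    d=snap(n,n+'0.png'); print(n,d['pose'],d['K'][0,0],d['k1'])
s=arm.sense();print(s['t'],s['tool_pos'],s['tool_rot'],s['ft_force'])
E
```

```text
pics
top [[-0.022 -0.998  0.063  0.41 ]
 [-1.     0.022 -0.004 -0.044]
 [ 0.002 -0.063 -0.998  1.59 ]
 [ 0.     0.     0.     1.   ]] 456.45657088131 -0.08272927573373878
side [[-0.997 -0.035  0.069  0.429]
 [-0.077  0.486 -0.87   1.206]
 [-0.003 -0.873 -0.488  0.784]
 [ 0.     0.     0.     1.   ]] 467.6358621873898 -0.017864496421161256
0.1 [ 0.183 -0.701  0.231] [-3.14   0.     0.255] [ 0.226 -0.486  0.316]
```

View pics/top0.png

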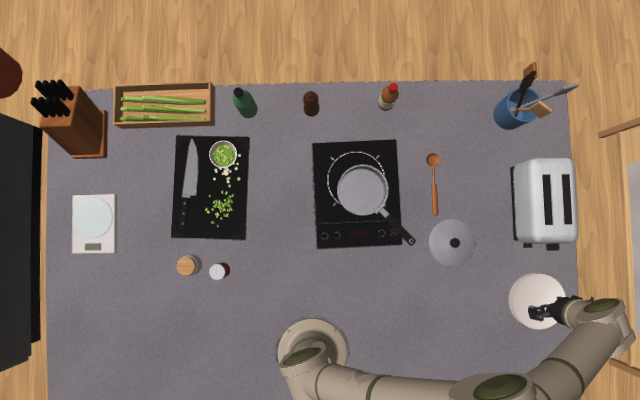

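View pics/side0.png

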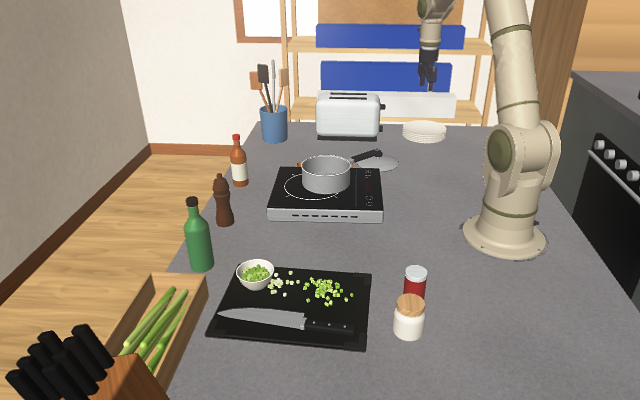

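The top view shows the hob with corners near (313,143), (397,139), (402,245) and (317,249). The pan is at about (362,190), its handle end at (411,243), and the ring lies behind and to the left of the pan. The side view confirms nothing tall stands right next to the hob.

```bash
cat >> h.py <<'E'
def hob(d):
    # black mask near hob; straight left, back & right edges -> glass corners via min-area rect
    c=d['color'].astype(int); m=(c.max(2)<50).astype(np.uint8)
    m[:, :300]=0; m[:,425:]=0; m[:125]=0; m[260:]=0
    C=cloud(d); m[(C[...,2]>0.085)]=0
    m=cv2.morphologyEx(m,cv2.MORPH_OPEN,np.ones((3,3)))
    ys,xs=np.nonzero(m); P=onplane(d,np.c_[xs,ys],0.065)[:,:2]
    (cx,cy),(a,b),th=cv2.minAreaRect(P.astype(np.float32))
    return (cx,cy),(a,b),th
def pan(d,near=(0.62,-0.1)):
    C=cloud(d); z=C[...,2]
    near_m=(abs(C[...,0]-near[0])<.35)&(abs(C[...,1]-near[1])<.35)
    m=near_m&(z>0.123)&(z<0.145); dark=d['color'].max(2)<80
    # rim: bright high points
    R=C[m&~dark][:,:2]; H=C[near_m&dark&(z>0.11)&(z<.14)][:,:2]
    return R,H
def circ(R,r=0.08):
    from scipy.optimize import least_squares
    f=least_squares(lambda p:np.hypot(R[:,0]-p[0],R[:,1]-p[1])-p[2],[*np.median(R,0),r],loss='soft_l1',f_scale=.003)
    return f.x
E
python3 - <<'E'
from h import *
np.set_printoptions(precision=3,suppress=True)
d=snap('top'); print(hob(d)); c=d['color']; C=cloud(d)
print('glass z',C[235,335],C[150,325],'table',C[200,290])
R,H=pan(d); print(len(R),len(H)); p=circ(R); print('pan',p)
D=H-p[:2]; r=np.hypot(*D.T); D=D[(r>.1)&(r<.26)]; print('handle',len(D),r.max()); vx,vy,x0,y0=cv2.fitLine(D.astype(np.float32),cv2.DIST_HUBER,0,.01,.01).ravel()
print(vx,vy,np.degrees(np.arctan2(D.mean(0)[1],D.mean(0)[0])), 'offset',x0*vy-y0*vx)
# ring: bright on glass
g=c.min(2)>130; z=C[...,2]; m=g&(z<.08)&(z>.05); m[:,:318]=0;m[:,396:]=0;m[:146]=0;m[235:]=0
ys,xs=np.nonzero(m); P=onplane(d,np.c_[xs,ys],.065)[:,:2]; print('ring',len(P),circ(P,.096))
# corners
for px in [(313,143),(397,139),(402,245),(317,249)]: print(onplane(d,px,.065)[0])
cv2.imwrite('pics/crop.png',cv2.resize(c[125:265,295:485,::-1],None,fx=4,fy=4,interpolation=cv2.INTER_CUBIC))
E
```

```text
((0.5402803421020508, -0.1630893051624298), (0.3538874387741089, 0.2828693389892578), 1.4839211702346802)
glass z [ 0.402 -0.087  0.065] [ 0.688 -0.06   0.067] table [0.527 0.065 0.003]
434 484
pan [ 0.722 -0.027  0.277]
handle 162 0.4681193934141866
0.52188385 0.85301656 47.61448500253872 offset 0.00067713484
ring 1577 [ 0.548 -0.178  0.053]
[ 0.713 -0.02   0.065]
[ 0.722 -0.305  0.065]
[ 0.363 -0.31   0.065]
[ 0.357 -0.026  0.065]
```

View pics/crop.png

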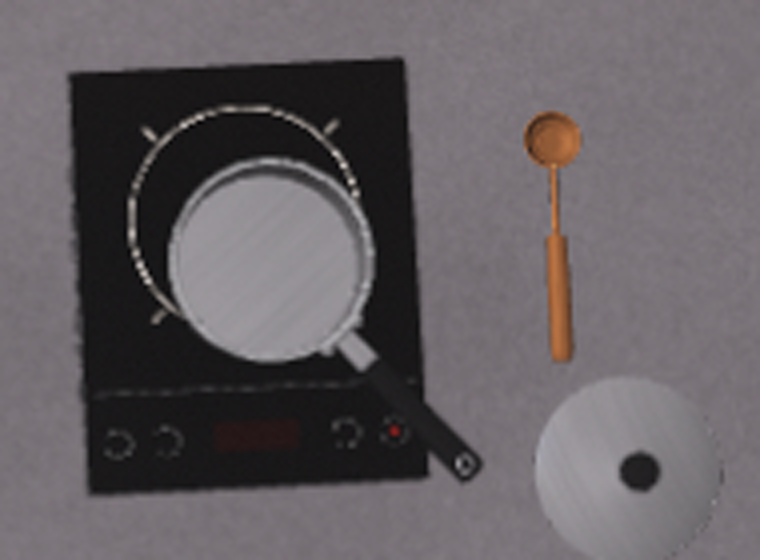

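The crop shows the pan rim centred at about (271,260), the ring at about (243,222) and the handle end at about (470,470). The hob edges are nearly aligned with the base axes. I'll refine the pan pose by colour, and start moving at the same time.

```bash
cat >> h.py <<'E'
RING=np.array([0.5853,-0.1620]); YAW=np.radians(1.3)
def panpose(d, mask=None):
    c=d['color'].astype(int); lo=(c.min(2)>85)&(c.max(2)-c.min(2)<25)
    X=onplane(d,np.stack(np.meshgrid(np.arange(640),np.arange(400)),-1).reshape(-1,2),0.135).reshape(400,640,3)
    box=(abs(X[...,0]-.57)<.14)&(abs(X[...,1]+.165)<.125); 
    z=cloud(d)[...,2]
    m=(lo&box).astype(np.uint8); m=cv2.morphologyEx(m,cv2.MORPH_OPEN,cv2.getStructuringElement(cv2.MORPH_ELLIPSE,(9,9)))
    cs,_=cv2.findContours(m,cv2.RETR_EXTERNAL,cv2.CHAIN_APPROX_NONE); k=max(cs,key=cv2.contourArea)
    P=onplane(d,cv2.convexHull(k)[:,0] if 0 else k[:,0],.135)[:,:2]; p=circ(P)
    dark=c.max(2)<70; G=onplane(d,np.stack(np.meshgrid(np.arange(640),np.arange(400)),-1).reshape(-1,2),0.128).reshape(400,640,3)[...,:2]
    rr=np.hypot(G[...,0]-p[0],G[...,1]-p[1])
    hm=dark&(z>.10)&(z<.145)&(rr>.11)&(rr<.26)
    n,l,st,_=cv2.connectedComponentsWithStats(hm.astype(np.uint8)); i=1+st[1:,4].argmax()
    D=G[l==i]-p[:2]; mu=D.mean(0); vx,vy,x0,y0=cv2.fitLine(D.astype(np.float32),cv2.DIST_L2,0,.01,.01).ravel()
    if vx*mu[0]+vy*mu[1]<0: vx,vy=-vx,-vy
    rm=np.hypot(*D.T)
    return p,np.degrees(np.arctan2(mu[1],mu[0])),np.degrees(np.arctan2(vy,vx)),len(D),rm.min(),rm.max()
E
python3 - <<'E'
from h import *
d=snap('top'); p=panpose(d); print(p); print('ring px',onplane(d,(355.7,180.5),.065), 'pan px',onplane(d,(362.9,190),.135),'end',onplane(d,(412.8,242.8),.128))
print('err',RING-p[0][:2],'target hdg',np.degrees(YAW)-90)
E
python3 -m crank '[[[0,0,-0.1],[0,0,0.12]],[[0,0,-0.1],[0,0,0.243]],[[0,0,-0.1],[0,0,0.243]],[[0,0,-0.1],[0,0,0.243]]]' 0 20
```

```text
(array([ 0.53828188, -0.17522772,  0.07707016]), np.float64(-136.55522297553262), np.float32(-137.30634), 271, np.float64(0.11130404804955644), np.float64(0.2313606763557507))
ring px [[ 0.58289516 -0.16080265  0.065     ]] pan px [[ 0.54388326 -0.17767878  0.135     ]] end [[ 0.37133948 -0.33398206  0.128     ]]
err [0.04701812 0.01322772] target hdg -88.7
t: 0.53
tool_pos: [0.1829, -0.7013, 0.2711]
tool_rot: [-3.141, 0.0, 0.003]
ft_force: [0.4, 0.4, -1.0]
gripper_width: 0.457
grip_force: 0.0
```

```bash
python3 -m crank '[[[0.07,-0.075,0],[0,0,0]],[[0.14,-0.15,0],[0,0,0]],[[0.21,-0.225,0],[0,0,0]],[[0.28,-0.3,0],[0,0,0]],[[0.35,-0.375,0],[0,0,0]]]' | sed -n 2p
python3 -m crank '[[[0.07,-0.075,0],[0,0,0]],[[0.14,-0.15,0],[0,0,0]],[[0.21,-0.225,0],[0,0,0]],[[0.28,-0.3,0],[0,0,0]],[[0.35,-0.375,0],[0,0,0]]]' | sed -n 2p
python3 -m crank '[[[0.07,-0.075,0],[0,0,0]],[[0.14,-0.15,0],[0,0,0]],[[0.21,-0.225,0],[0,0,0]],[[0.22,-0.24,0],[0,0,0]],[[0.22,-0.24,0],[0,0,0]]]'
```

```text
tool_pos: [0.3233, -0.5494, 0.2701]
tool_pos: [0.4632, -0.3994, 0.2703]
t: 1.78
tool_pos: [0.5527, -0.3011, 0.2699]
tool_rot: [-3.139, 0.001, 0.011]
ft_force: [-1.0, -1.5, -0.8]
gripper_width: 0.001
grip_force: 0.0
```

```bash
python3 -m crank '[[[0,0,0.1],[0,0,0]],[[0,0,0.2],[0,0,0]],[[0,0,0.3],[0,0,0]],[[0,0,0.4],[0,0,0]],[[0,0,0.425],[0,0,0]]]' | sed -n 2p
python3 -m crank '[[[0,-0.03,0],[0,0,0]],[[0,-0.045,0],[0,0,0]],[[0,-0.055,0],[0,0,0]],[[0,-0.06,0],[0,0,0]],[[0,-0.065,0],[0,0,0]]]' |sed -n 2,4p
python3 - <<'E'
from h import *
d=snap('top','t1.png'); w=snap('wrist')
c=d['color'][125:265,295:485,::-1]; c=cv2.resize(c,None,fx=2.2,fy=2.2)
cv2.imwrite('pics/m1.png',np.hstack([c,cv2.resize(w['color'][:,:,::-1],(int(640*.77),c.shape[0]))])[:, :800])
E
```

```text
tool_pos: [0.5463, -0.305, 0.0952]
tool_pos: [0.5517, -0.2794, 0.1034]
tool_rot: [3.14, -0.003, 0.001]
ft_force: [0.3, 0.6, -0.3]
```

View pics/m1.png

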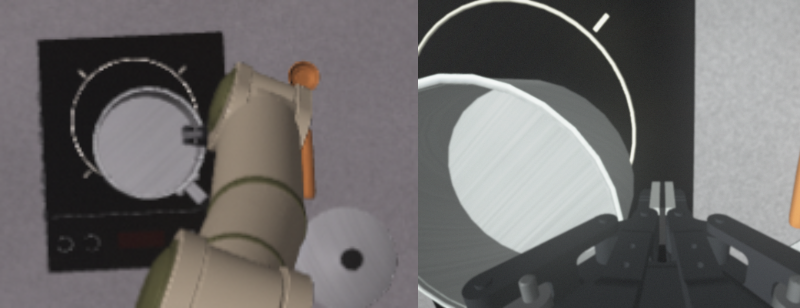

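The left half shows the fingers just right of the pan wall, and the wrist view shows the tips beside the rim. Next is a slow push to the left.

```bash
for i in 1 2; do python3 -m crank '[[[0,-0.006,0],[0,0,0]],[[0,-0.012,0],[0,0,0]],[[0,-0.018,0],[0,0,0]],[[0,-0.024,0],[0,0,0]],[[0,-0.03,0],[0,0,0]]]' |sed -n 2,4p; done
python3 -m crank '[[[0,0,0],[0,0,0]],[[0,0.03,0],[0,0,0]],[[0,0.08,0],[0,0,0]],[[0,0.1,-0.05],[0,0,0]],[[0,0.1,-0.15],[0,0,0]]]' |sed -n 2,4p
python3 - <<'E'
from h import *
d=snap('top','t1.png'); print(panpose(d)[0]); w=snap('wrist')
c=d['color'][125:265,295:485,::-1]; c=cv2.resize(c,None,fx=2.2,fy=2.2)
cv2.imwrite('pics/m2.png',np.hstack([c,cv2.resize(w['color'][:,:,::-1],(int(640*.77),c.shape[0]))])[:, :800])
E
```

```text
tool_pos: [0.5506, -0.2681, 0.1014]
tool_rot: [3.141, -0.0, -0.0]
ft_force: [0.7, -2.5, 0.5]
tool_pos: [0.5506, -0.2554, 0.1013]
tool_rot: [3.141, -0.0, 0.0]
ft_force: [-0.1, -4.5, 0.6]
tool_pos: [0.5477, -0.2971, 0.1577]
tool_rot: [-3.139, 0.008, -0.002]
ft_force: [-0.3, 1.1, 0.8]
[ 0.53821229 -0.15943486  0.07737901]
```

View pics/m2.png

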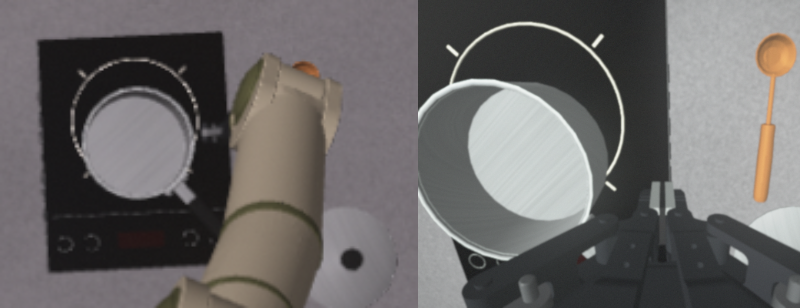

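The pan has slid left, to about y = −0.161, so its left-right position is right. Next I'll swing the handle from its front-left side.

```bash
python3 -m crank '[[[0,0,-0.1],[0,0,0]],[[-0.02,0,-0.2],[0,0,0]],[[-0.11,-0.02,-0.22],[0,0,0]],[[-0.2,-0.05,-0.22],[0,0,0]],[[-0.29,-0.07,-0.22],[0,0,0]]]' 0 |sed -n 2,4p
python3 -m crank '[[[-0.09,-0.01,0],[0,0,0]],[[-0.17,-0.02,0],[0,0,0]],[[-0.18,-0.02,0],[0,0,0]],[[-0.18,-0.02,0],[0,0,0]]]' |sed -n 1,4p
python3 - <<'E'
from h import *
d=snap('top','t1.png'); w=snap('wrist')
c=d['color'][125:265,295:485,::-1]; c=cv2.resize(c,None,fx=2.2,fy=2.2)
cv2.imwrite('pics/m3.png',np.hstack([c,cv2.resize(w['color'][:,:,::-1],(int(640*.77),c.shape[0]))])[:, :800])
E
```

```text
tool_pos: [0.4336, -0.2668, 0.2498]
tool_rot: [3.142, -0.001, 0.001]
ft_force: [0.2, -0.3, -0.7]
t: 4.82
tool_pos: [0.3607, -0.2595, 0.2496]
tool_rot: [-3.141, 0.0, -0.001]
ft_force: [0.8, 0.4, 0.9]
```

View pics/m3.png

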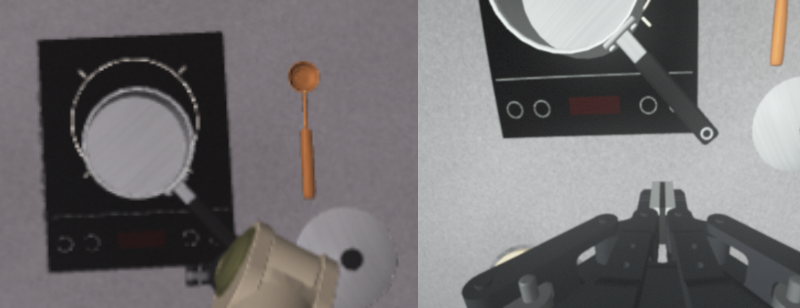

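```bash
python3 -m crank '[[[0,0,0.1],[0,0,0]],[[0,0,0.2],[0,0,0]],[[0,0,0.3],[0,0,0]],[[0,0,0.37],[0,0,0]],[[0,0,0.37],[0,0,0]]]' |sed -n 2,4p
python3 -m crank '[[[0.015,0.015,0],[0,0,0]],[[0.03,0.03,0],[0,0,0]],[[0.038,0.038,0],[0,0,0]],[[0.046,0.046,0],[0,0,0]],[[0.054,0.054,0],[0,0,0]]]' |sed -n 2,4p
for i in 1 2; do python3 -m crank '[[[0.008,0.008,0],[0,0,0]],[[0.016,0.016,0],[0,0,0]],[[0.024,0.024,0],[0,0,0]],[[0.032,0.032,0],[0,0,0]],[[0.04,0.04,0],[0,0,0]]]' |sed -n 2,4p;done
python3 -m crank '[[[0.01,0.007,0],[0,0,0]],[[0.02,0.013,0],[0,0,0]],[[0.03,0.019,0],[0,0,0]],[[0.04,0.024,0],[0,0,0]],[[0.05,0.029,0],[0,0,0]]]' |sed -n 2,4p
python3 - <<'E'
from h import *
d=snap('top','t1.png'); w=snap('wrist'); print(panpose(d))
c=d['color'][125:265,295:485,::-1]; c=cv2.resize(c,None,fx=2.2,fy=2.2)
cv2.imwrite('pics/m4.png',np.hstack([c,cv2.resize(w['color'][:,:,::-1],(int(640*.77),c.shape[0]))])[:, :800])
E
```

```text
tool_pos: [0.3625, -0.2583, 0.0965]
tool_rot: [-3.138, 0.006, 0.002]
ft_force: [-0.5, 0.1, -0.5]
tool_pos: [0.3852, -0.2819, 0.1027]
tool_rot: [3.14, -0.002, 0.0]
ft_force: [0.1, 1.2, 0.8]
tool_pos: [0.4005, -0.2974, 0.1013]
tool_rot: [-3.142, 0.0, 0.0]
ft_force: [-1.0, 0.2, -0.5]
tool_pos: [0.4165, -0.3134, 0.1012]
tool_rot: [-3.141, 0.0, 0.0]
ft_force: [0.3, -0.0, -0.2]
tool_pos: [0.4365, -0.325, 0.1012]
tool_rot: [3.142, 0.0, 0.0]
ft_force: [-0.3, -0.3, 0.0]
(array([ 0.54271188, -0.16204952,  0.07726711]), np.float64(-116.37809687671282), np.float32(-114.88585), 147, np.float64(0.11011530785046715), np.float64(0.17820037370998662))
```

View pics/m4.png

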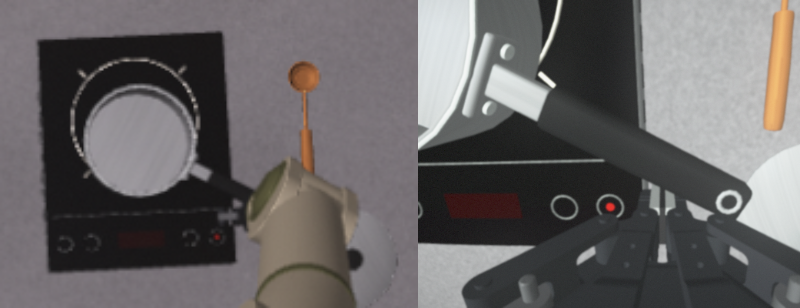

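The handle has swung to about −116° and the pan stays near its place. I'll continue the arc.

```bash
for i in 1 2; do python3 -m crank '[[[0.01,0.006,0],[0,0,0]],[[0.02,0.011,0],[0,0,0]],[[0.03,0.016,0],[0,0,0]],[[0.039,0.021,0],[0,0,0]],[[0.048,0.025,0],[0,0,0]]]' |sed -n 2,4p;done
python3 -m crank '[[[0.01,0.003,0],[0,0,0]],[[0.02,0.006,0],[0,0,0]],[[0.03,0.009,0],[0,0,0]],[[0.04,0.012,0],[0,0,0]],[[0.05,0.014,0],[0,0,0]]]' |sed -n 2,4p
python3 -m crank '[[[0.01,0.002,0],[0,0,0]],[[0.02,0.004,0],[0,0,0]],[[0.03,0.006,0],[0,0,0]],[[0.04,0.008,0],[0,0,0]],[[0.05,0.01,0],[0,0,0]]]' |sed -n 2,4p
python3 - <<'E'
from h import *
d=snap('top','t1.png'); print(panpose(d))
E
```

```text
tool_pos: [0.4558, -0.3349, 0.1012]
tool_rot: [3.142, 0.0, 0.0]
ft_force: [-0.9, -0.1, -0.6]
tool_pos: [0.475, -0.3449, 0.1012]
tool_rot: [3.142, -0.0, 0.0]
ft_force: [0.2, 1.3, 0.3]
tool_pos: [0.495, -0.3505, 0.1012]
tool_rot: [3.141, 0.0, 0.0]
ft_force: [-0.7, -0.1, 1.0]
tool_pos: [0.5151, -0.3542, 0.1013]
tool_rot: [-3.142, -0.0, 0.0]
ft_force: [-1.0, 0.9, 0.1]
(array([ 0.54871251, -0.16358058,  0.07699597]), np.float64(-92.98014431880272), np.float32(-90.90135), 131, np.float64(0.11550881210271922), np.float64(0.18347922534741223))
```

Now I'll back off and go round to the front wall at the same height, which is clear of pan and handle.

```bash
python3 -m crank '[[[-0.06,0,0],[0,0,0]],[[-0.14,0,0],[0,0,0]],[[-0.21,-0.02,0],[0,0,0]],[[-0.22,-0.11,0],[0,0,0]],[[-0.22,-0.2,0],[0,0,0]]]' |sed -n 2,4p
python3 -m crank '[[[0,-0.09,0],[0,0,0]],[[0,-0.18,0],[0,0,0]],[[0,-0.21,0],[0,0,0]],[[0,-0.21,0],[0,0,0]]]' |sed -n 1,4p
python3 - <<'E'
from h import *
d=snap('top','t1.png'); print(panpose(d)); w=snap('wrist')
c=d['color'][125:265,295:485,::-1]; c=cv2.resize(c,None,fx=2.2,fy=2.2)
cv2.imwrite('pics/m5.png',np.hstack([c,cv2.resize(w['color'][:,:,::-1],(int(640*.77),c.shape[0]))])[:, :800])
E
```

```text
tool_pos: [0.424, -0.2756, 0.1014]
tool_rot: [3.141, 0.0, -0.006]
ft_force: [1.1, 0.9, 0.4]
t: 9.57
tool_pos: [0.4269, -0.1868, 0.1014]
tool_rot: [-3.14, 0.0, 0.006]
ft_force: [-0.2, 0.6, -0.4]
(array([ 0.54952569, -0.16170194,  0.07567763]), np.float64(-93.71853800732873), np.float32(-95.467705), 260, np.float64(0.11759759077294536), np.float64(0.23802029340261066))
```

View pics/m5.png

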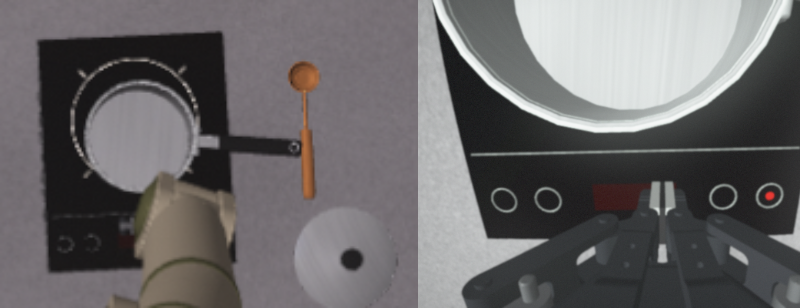

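The handle is now almost straight to the right (about −95°, target −88.7°), and the fingers are centred in front of the pan. I'll push it backwards slowly, contacting slightly to the right.

```bash
python3 -m crank '[[[0.03,0.02,0],[0,0,0]],[[0.06,0.02,0],[0,0,0]],[[0.07,0.02,0],[0,0,0]],[[0.078,0.02,0],[0,0,0]],[[0.085,0.02,0],[0,0,0]]]' |sed -n 2,4p
for i in 1 2; do python3 -m crank '[[[0.006,0,0],[0,0,0]],[[0.012,0,0],[0,0,0]],[[0.018,0,0],[0,0,0]],[[0.024,0,0],[0,0,0]],[[0.028,0,0],[0,0,0]]]' |sed -n 2,4p;done
python3 - <<'E'
from h import *
d=snap('top','t1.png'); print(panpose(d))
E
```

```text
tool_pos: [0.4607, -0.1986, 0.1011]
tool_rot: [-3.142, 0.0, -0.0]
ft_force: [-0.2, -0.0, -0.5]
tool_pos: [0.472, -0.1982, 0.1013]
tool_rot: [3.142, -0.0, 0.001]
ft_force: [-0.1, 0.6, 0.3]
tool_pos: [0.483, -0.1984, 0.1012]
tool_rot: [3.142, 0.0, 0.0]
ft_force: [-3.5, -1.6, 0.4]
(array([ 0.56476018, -0.15066372,  0.06909508]), np.float64(-93.47527747337381), np.float32(-93.721634), 259, np.float64(0.12602978242787358), np.float64(0.24607390718112684))
```

```bash
cat >> h.py <<'E'
def pan2(d,handle=True):
    from scipy.optimize import least_squares
    c=d['color'].astype(int); lo=(c.min(2)>75)&(c.max(2)-c.min(2)<30)
    X=onplane(d,np.stack(np.meshgrid(np.arange(640),np.arange(400)),-1).reshape(-1,2),0.135).reshape(400,640,3)
    e=cv2.Canny(cv2.GaussianBlur(d['color'],(3,3),0),40,120)>0
    p0=panpose(d); q=p0[0][:2].copy()
    for w in (.012,.006,.004,.004):
        r=np.hypot(X[...,0]-q[0],X[...,1]-q[1]); a=np.degrees(np.arctan2(X[...,1]-q[1],X[...,0]-q[0]))
        P=X[e&(abs(r-.080)<w)&(a>-70)&(a<140)][:,:2]
        q=least_squares(lambda s:np.hypot(P[:,0]-s[0],P[:,1]-s[1])-.080,q,loss='soft_l1',f_scale=.001).x
    hd=None
    end=None
    return q,len(P),p0
def hand(d,q):
    c=d['color']; G=onplane(d,np.stack(np.meshgrid(np.arange(640),np.arange(400)),-1).reshape(-1,2),0.128).reshape(400,640,3)[...,:2]
    z=cloud(d)[...,2]; D=G-q; r=np.hypot(D[...,0],D[...,1]); m=(c.max(2)<70)&(z>.1)&(z<.145)&(r>.12)&(r<.25)
    n,l,st,_=cv2.connectedComponentsWithStats(m.astype(np.uint8)); D=D[l==1+st[1:,4].argmax()]
    (a,b),s,t=cv2.minAreaRect(D.astype(np.float32)); mu=D.mean(0)
    return np.degrees(np.arctan2(mu[1],mu[0])),np.degrees(np.arctan2(b,a)),t,s
E
python3 - <<'E'
from h import *
np.set_printoptions(precision=4,suppress=True)
d=snap('top'); q,n,p0=pan2(d); print(q,n,hand(d,q)); 
d0=dict(d); d0['color']=cv2.imread('pics/top0.png')[:,:,::-1].copy(); print('t0',pan2(d0)[:2])
h0=hob(d0); print(h0)
# ring refine from top0
e=(d0['color'].min(2)>70)
X=onplane(d,np.stack(np.meshgrid(np.arange(640),np.arange(400)),-1).reshape(-1,2),.065).reshape(400,640,3)[...,:2]
r=np.hypot(X[...,0]-RING[0],X[...,1]-RING[1]);a=np.degrees(np.arctan2(X[...,1]-RING[1],X[...,0]-RING[0]))
m=e&(abs(r-.096)<.008)&(a>-55)&(a<130);P=X[m];print('ring',len(P),circ(P,.096))
E
```

```text
[ 0.5625 -0.1487] 91 (np.float64(-92.59322252992722), np.float64(-92.59017934928396), 86.64669799804688, (0.1234598457813263, 0.024092230945825577))
t0 (array([ 0.5453, -0.1728]), 98)
((0.5407302975654602, -0.17757713794708252), (0.353477418422699, 0.31245020031929016), 1.5947089195251465)
ring 141 [ 0.5857 -0.1611  0.0958]
```

```bash
python3 -m crank '[[[-0.05,0,0],[0,0,0]],[[-0.08,0,-0.06],[0,0,0]],[[-0.08,0,-0.16],[0,0,0]],[[-0.04,0.02,-0.26],[0,0,0]],[[0.04,0.03,-0.36],[0,0,0]]]' |sed -n 2,3p
python3 -m crank '[[[0.05,0.0,-0.08],[0,0,0]],[[0.1,0.0,-0.16],[0,0,0]],[[0.1,0,-0.2],[0,0,0]],[[0.1,0,-0.2],[0,0,0]]]' |sed -n 1,4p
python3 - <<'E'
from h import *
np.set_printoptions(precision=4,suppress=True)
w=snap('wrist','w1.png'); print(w['pose'],w['K'],w['k1'])
E
```

```text
tool_pos: [0.4905, -0.2101, 0.2388]
tool_rot: [3.141, -0.001, -0.001]
t: 11.77
tool_pos: [0.5352, -0.2094, 0.3202]
tool_rot: [3.14, -0.008, 0.002]
ft_force: [-0.5, 0.4, 0.8]
[[ 0.0009 -0.9638 -0.2668  0.6031]
 [-1.     -0.0004 -0.0018 -0.2096]
 [ 0.0016  0.2668 -0.9638  0.4639]
 [ 0.      0.      0.      1.    ]] [[303.7628   0.     317.5373]
 [  0.     303.7628 197.9762]
 [  0.       0.       1.    ]] -0.05650722538715737
```

View pics/w1.png

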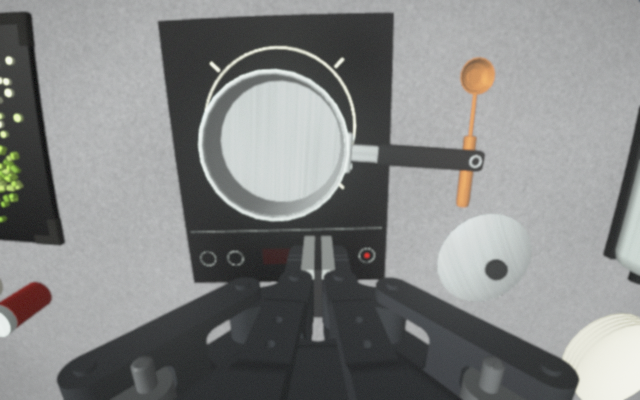

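The wrist view shows the whole rim (columns 198 to 351, rows 68 to 220), the ring behind it, and the handle from (363,153) to its end hole at (475,161).

```bash
cat >> h.py <<'E'
def wm(w):
    c=w['color']; mn=c.min(2).astype(int); mx=c.max(2)
    grid=np.stack(np.meshgrid(np.arange(640),np.arange(400)),-1).reshape(-1,2)
    X=onplane(w,grid,.135).reshape(400,640,3)[...,:2]; Y=onplane(w,grid,.065).reshape(400,640,3)[...,:2]; Z=onplane(w,grid,.128).reshape(400,640,3)[...,:2]
    m=((mn>110)).astype(np.uint8); d0=np.hypot(X[...,0]-RING[0]+.01,X[...,1]-RING[1])
    m[d0>.125]=0; m=cv2.morphologyEx(m,cv2.MORPH_OPEN,np.ones((5,5)))
    k=max(cv2.findContours(m,cv2.RETR_EXTERNAL,cv2.CHAIN_APPROX_NONE)[0],key=cv2.contourArea)[:,0]
    P=X[k[:,1],k[:,0]]; q=np.median(P,0)
    for t in (.02,.006,.003,.003):
        r=np.hypot(*(P-q).T); a=np.degrees(np.arctan2(*(P-q).T[::-1])); S=P[(abs(r-.08)<t)&(abs(a+90)>25)]; f=circ(S); q=f[:2]
    rr=np.hypot(*(Y-RING).transpose(2,0,1)); a=np.degrees(np.arctan2(Y[...,1]-RING[1],Y[...,0]-RING[0]))
    far=np.hypot(*(X-q).transpose(2,0,1))>.086
    R=Y[(mn>110)&(abs(rr-.096)<.007)&far&(a>-60)&(a<100)]
    D=Z-q; u=D[...,0]; v=-D[...,1]
    h=((mx<75)&(v>.12)&(v<.235)&(abs(u)<.04)).astype(np.uint8)
    # grip over the grey worktop only, plus depth where over glass
    z=cloud(w)[...,2]; h[z<.10]=0
    n,l,st,_=cv2.connectedComponentsWithStats(h); H=D[l==1+st[1:,4].argmax()]
    vx,vy,x0,y0=cv2.fitLine(H.astype(np.float32),cv2.DIST_L2,0,.01,.01).ravel()
    if vy>0: vx,vy=-vx,-vy
    mu=H.mean(0)
    print('pan',f,len(S),'ring',circ(R,.096),len(R),'hdg axis',np.degrees(np.arctan2(vy,vx)),'hdg mu',np.degrees(np.arctan2(mu[1],mu[0])),len(H),'rng',np.hypot(*H.T).min(),np.hypot(*H.T).max())
    return q
E
python3 - <<'E'
from h import *
np.set_printoptions(precision=4,suppress=True)
w=snap('wrist'); wm(w)
E=onplane(w,[(160,23),(193,282),(392,13),(385,282),(190,231),(386,230)],.065); print(E)
H=onplane(w,[(363,153),(475,161)],.126); print(H)
d=snap('top'); q=pan2(d)[0]; print('top',q,hand(d,q))
E
```

```text
pan [ 0.5667 -0.1623  0.0819] 356 ring [ 0.586  -0.1611  0.0969] 727 hdg axis -94.559265 hdg mu -93.199682705899 1372 rng 0.12006879851570759 0.21997706394176306
[[ 0.7095 -0.0202  0.065 ]
 [ 0.3606 -0.0243  0.065 ]
 [ 0.7181 -0.298   0.065 ]
 [ 0.3616 -0.3099  0.065 ]
 [ 0.4422 -0.0298  0.065 ]
 [ 0.4442 -0.306   0.065 ]]
[[ 0.5594 -0.2601  0.126 ]
 [ 0.5512 -0.3874  0.126 ]]
top [ 0.5593 -0.1478] (np.float64(-92.20281765681847), np.float64(-91.8646383724984), 87.80432891845703, (0.019564831629395485, 0.02297106944024563))
```

```bash
python3 -m crank '[[[-0.08,-0.01,0.05],[0,0,0]],[[-0.16,-0.02,0.1],[0,0,0]],[[-0.22,-0.023,0.17],[0,0,0]],[[-0.22,-0.023,0.27],[0,0,0]],[[-0.22,-0.023,0.37],[0,0,0]]]' |sed -n 2,3p
python3 -m crank '[[[0,0,0.09],[0,0,0]],[[0,0,0.175],[0,0,0]],[[0.04,0,0.175],[0,0,0]],[[0.07,0,0.175],[0,0,0]],[[0.07,0,0.175],[0,0,0]]]' |sed -n 2,4p

```

```text
tool_pos: [0.4417, -0.2001, 0.167]
tool_rot: [3.141, -0.001, -0.001]
tool_pos: [0.474, -0.2, 0.0972]
tool_rot: [-3.142, -0.001, 0.001]
ft_force: [1.0, 0.1, 0.6]
```

```bash
for i in 1 2; do python3 -m crank '[[[0.006,0,0],[0,0,0]],[[0.012,0,0],[0,0,0]],[[0.018,0,0],[0,0,0]],[[0.025,0,0],[0,0,0]],[[0.032,0,0],[0,0,0]]]' |sed -n 2,4p;done
python3 -m crank '[[[-0.05,0,0],[0,0,0]],[[-0.1,0,-0.06],[0,0,0]],[[-0.1,0,-0.16],[0,0,0]],[[-0.08,0.02,-0.26],[0,0,0]],[[0,0.02,-0.36],[0,0,0]]]' |sed -n 2,3p
python3 -m crank '[[[0.05,0.0,-0.08],[0,0,0]],[[0.1,0.0,-0.16],[0,0,0]],[[0.1,0,-0.2],[0,0,0]],[[0.1,0,-0.2],[0,0,0]]]' |sed -n 1,4p
python3 - <<'E'
from h import *
np.set_printoptions(precision=4,suppress=True)
w=snap('wrist','w2.png'); wm(w)
E
```

```text
tool_pos: [0.4847, -0.2002, 0.0986]
tool_rot: [3.141, -0.001, 0.0]
ft_force: [-5.0, -0.6, 1.5]
tool_pos: [0.4972, -0.2002, 0.098]
tool_rot: [-3.142, 0.001, 0.0]
ft_force: [-4.2, -1.1, 4.2]
tool_pos: [0.4894, -0.2096, 0.2374]
tool_rot: [3.141, -0.0, -0.002]
t: 14.33
tool_pos: [0.5352, -0.2081, 0.3188]
tool_rot: [3.14, -0.009, 0.002]
ft_force: [0.7, -0.2, -0.1]
pan [ 0.5789 -0.1592  0.0819] 348 ring [ 0.585  -0.1603  0.098 ] 511 hdg axis -93.76141 hdg mu -91.32619215714658 1137 rng 0.1200770241290364 0.2194873770816963
```

View pics/w2.png

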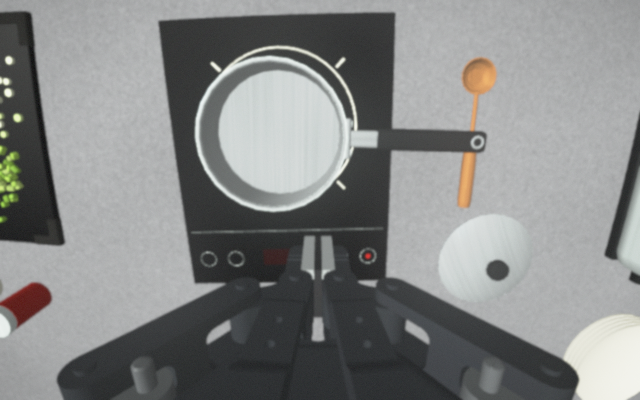

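The pan now covers most of the ring, with the handle hole at (477,142), its root at (362,139) and the ring ticks at (213,66), (340,62) and (341,184). I'll check the angles.

```bash
cat >> h.py <<'E'
def hv(a,b): return np.degrees(np.arctan2(b[1]-a[1],b[0]-a[0]))
def yaws(w):
    # hob yaw from right and back glass edges: black/grey transition per row / column
    g=cv2.GaussianBlur(w['color'],(3,3),0).max(2).astype(int)
    R=[(u,v) for v in list(range(30,110))+list(range(165,225)) for u in [next((u for u in range(372,420) if g[v,u]>80 and g[v,u+3]>110),0)] if u]
    L=[(u,v) for v in range(40,225) for u in [next((u for u in range(205,140,-1) if g[v,u]>80 and g[v,u-3]>110),0)] if u]
    B=[(u,v) for u in range(185,375) for v in [next((v for v in range(40,0,-1) if g[v,u]>80 and g[v-3,u]>110),0)] if v]
    for n,S in (('R',R),('L',L),('B',B)):
        P=onplane(w,S,.065)[:,:2].astype(np.float32); vx,vy,x0,y0=cv2.fitLine(P,cv2.DIST_HUBER,0,.001,.001).ravel()
        a=np.degrees(np.arctan2(vy,vx)); a=(a+45)%90-45; print(n,len(S),'yaw %.2f'%a,x0,y0,end=' | ')
    print()
def handle_edges(w,q):
    g=cv2.GaussianBlur(w['color'],(3,3),0).max(2).astype(int); 
    out=[]
    for u in range(402,462):   # grip over the grey worktop
        dark=[v for v in range(100,190) if g[v,u]<85]
        if dark: out.append((u,np.mean([min(dark),max(dark)])))
    P=onplane(w,out,.127)[:,:2].astype(np.float32); vx,vy,x0,y0=cv2.fitLine(P,cv2.DIST_HUBER,0,.001,.001).ravel()
    if vy>0: vx,vy=-vx,-vy
    print('edge hdg %.2f'%np.degrees(np.arctan2(vy,vx)),'centre-line via pan %.2f'%hv(q,(x0,y0)))
E
python3 - <<'E'
from h import *
np.set_printoptions(precision=4,suppress=True)
w=snap('wrist'); q=wm(w); yaws(w); handle_edges(w,q)
T=onplane(w,[(213,66),(340,62),(341,184)],.065); print(hv(T[0],T[1]),hv(T[2],T[1]), (T[0]+T[2])/2)
H=onplane(w,[(362,139),(477,142)],.127); print(hv(q,H[1]),hv(*H))
E
```

```text
pan [ 0.5788 -0.1592  0.0819] 354 ring [2700.0533 -941.491  2858.7952] 500 hdg axis -91.960884 hdg mu -90.94997966809616 1491 rng 0.12001166086875738 0.2222830347415242
R 140 yaw 1.36 0.5861364 -0.303065 | L 185 yaw 2.89 0.5625192 -0.028727306 | B 190 yaw 1.36 0.7188463 -0.18299058 | 
edge hdg -91.10 centre-line via pan -90.84
-88.63766320453358 1.5688067212295862 [ 0.5846 -0.1604  0.065 ]
-91.57017995844268 -91.0000135668033
```

Relative to the ring, the pan needs about +6 mm in x, −1.5 mm in y, and +2.5°. I'll nudge the handle first, then give a last push on the wall.

```bash
python3 -m crank '[[[-0.02,0.09,0],[0,0,0]],[[-0.04,0.18,0],[0,0,0]],[[-0.06,0.27,0.03],[0,0,0]],[[-0.06,0.355,0.06],[0,0,0]],[[-0.06,0.355,0.15],[0,0,0]]]' |sed -n 2,3p
python3 -m crank '[[[0,0,0.1],[0,0,0]],[[0,0,0.2],[0,0,0]],[[0,0,0.3],[0,0,0]],[[0,0,0.395],[0,0,0]],[[0,0,0.395],[0,0,0]]]' |sed -n 2,4p

```

```text
tool_pos: [0.5067, -0.3589, 0.2563]
tool_rot: [3.135, -0.005, -0.008]
tool_pos: [0.5032, -0.3472, 0.0886]
tool_rot: [-3.135, 0.011, 0.001]
ft_force: [-1.8, 0.0, 0.8]
```

```bash
python3 -m crank '[[[0.02,0,0],[0,0,0]],[[0.04,0,0],[0,0,0]],[[0.06,0,0],[0,0,0]],[[0.08,0,0],[0,0,0]],[[0.086,0,0],[0,0,0]]]' |sed -n 2,4p
python3 -m crank '[[[0.007,0,0],[0,0,0]],[[0.014,0,0],[0,0,0]],[[0.021,0,0],[0,0,0]],[[0.028,0,0],[0,0,0]],[[0.034,0,0],[0,0,0]]]' |sed -n 2,4p
python3 -m crank '[[[0,0,0],[0,0,0]],[[-0.04,0,0],[0,0,0]],[[-0.12,0,0],[0,0,0]],[[-0.2,0,-0.06],[0,0,0]],[[-0.21,-0.05,-0.15],[0,0,0]]]' |sed -n 2,3p
python3 -m crank '[[[0,-0.07,-0.07],[0,0,0]],[[0,-0.15,-0.12],[0,0,0]],[[0.04,-0.22,-0.18],[0,0,0]],[[0.1,-0.3,-0.25],[0,0,0]],[[0.15,-0.3,-0.33],[0,0,0]]]' |sed -n 2,3p
python3 -m crank '[[[0,0,-0.05],[0,0,0]],[[0,0,-0.05],[0,0,0]],[[0,0,-0.05],[0,0,0]]]' |sed -n 1,4p
python3 - <<'E'
from h import *
np.set_printoptions(precision=4,suppress=True)
w=snap('wrist','w3.png'); q=wm(w); yaws(w); handle_edges(w,q)
E
```

```text
tool_pos: [0.5449, -0.3501, 0.0987]
tool_rot: [3.14, -0.004, 0.002]
ft_force: [0.5, 0.1, -0.1]
tool_pos: [0.5554, -0.3502, 0.0966]
tool_rot: [-3.142, 0.0, 0.0]
ft_force: [-1.0, -0.2, 1.0]
tool_pos: [0.4631, -0.3331, 0.1541]
tool_rot: [-3.14, 0.009, -0.008]
tool_pos: [0.5296, -0.2048, 0.2872]
tool_rot: [-3.138, 0.003, 0.005]
t: 17.18
tool_pos: [0.5308, -0.2103, 0.3081]
tool_rot: [3.141, -0.002, 0.001]
ft_force: [-0.4, -0.3, 0.1]
pan [ 0.579  -0.1592  0.0819] 355 ring [2336.8994 -910.1833 2507.1988] 493 hdg axis -90.62845 hdg mu -90.42686502514778 1475 rng 0.12022572167903312 0.22157734297612952
R 140 yaw 1.39 0.5829007 -0.30311203 | L 185 yaw -13.63 0.57342017 -0.0502176 | B 190 yaw 1.36 0.7186052 -0.17608576 | 
edge hdg -89.46 centre-line via pan -90.15
```

```bash
python3 -m crank '[[[-0.08,-0.02,0.03],[0,0,0]],[[-0.17,-0.04,0.06],[0,0,0]],[[-0.23,-0.045,0.13],[0,0,0]],[[-0.23,-0.045,0.23],[0,0,0]],[[-0.23,-0.045,0.33],[0,0,0]]]' |sed -n 2,3p
python3 -m crank '[[[0,0,0.1],[0,0,0]],[[0,0,0.19],[0,0,0]],[[0.06,0,0.19],[0,0,0]],[[0.11,0,0.19],[0,0,0]],[[0.11,0,0.19],[0,0,0]]]' |sed -n 2,4p

```

```text
tool_pos: [0.4361, -0.1926, 0.1743]
tool_rot: [3.141, -0.001, -0.002]
tool_pos: [0.4849, -0.1923, 0.0972]
tool_rot: [-3.141, 0.0, 0.001]
ft_force: [1.4, -0.5, 0.8]
```

```bash
python3 -m crank '[[[0.008,0,0],[0,0,0]],[[0.016,0,0],[0,0,0]],[[0.024,0,0],[0,0,0]],[[0.03,0,0],[0,0,0]],[[0.036,0.001,0],[0,0,0]]]' |sed -n 2,4p
python3 -m crank '[[[0.005,0.003,0],[0,0,0]],[[0.01,0.006,0],[0,0,0]],[[0.015,0.009,0],[0,0,0]],[[0.02,0.012,0],[0,0,0]],[[0.024,0.014,0],[0,0,0]]]' |sed -n 2,4p
python3 -m crank '[[[-0.05,0,0],[0,0,0]],[[-0.1,0,-0.06],[0,0,0]],[[-0.1,0,-0.16],[0,0,0]],[[-0.08,0.02,-0.26],[0,0,0]],[[0,0.02,-0.36],[0,0,0]]]' |sed -n 2,3p
python3 -m crank '[[[0.05,0.0,-0.08],[0,0,0]],[[0.08,0.0,-0.16],[0,0,0]],[[0.08,0,-0.2],[0,0,0]],[[0.08,0,-0.2],[0,0,0]]]' |sed -n 1,4p
python3 - <<'E'
from h import *
np.set_printoptions(precision=4,suppress=True)
w=snap('wrist','w4.png'); q=wm(w); yaws(w); handle_edges(w,q)
E
```

```text
tool_pos: [0.4957, -0.1927, 0.0992]
tool_rot: [-3.141, 0.002, -0.0]
ft_force: [-3.1, -1.5, 0.9]
tool_pos: [0.5065, -0.1985, 0.0992]
tool_rot: [3.142, 0.0, 0.0]
ft_force: [-3.1, -0.1, 0.9]
tool_pos: [0.4982, -0.2082, 0.2388]
tool_rot: [3.141, -0.0, -0.003]
t: 19.65
tool_pos: [0.5357, -0.2068, 0.3201]
tool_rot: [3.139, -0.008, 0.001]
ft_force: [0.7, 0.7, 0.6]
pan [ 0.5899 -0.1593  0.0819] 314 ring [ 0.5985 -0.1674  0.085 ] 117 hdg axis -85.87598 hdg mu -85.7277083475502 1509 rng 0.12030356099269389 0.22626326087312804
R 138 yaw 1.37 0.58876073 -0.3029514 | L 185 yaw 1.51 0.5653981 -0.020829316 | B 190 yaw 1.43 0.71835726 -0.16217245 | 
edge hdg -85.40 centre-line via pan -85.54
```

View pics/w4.png

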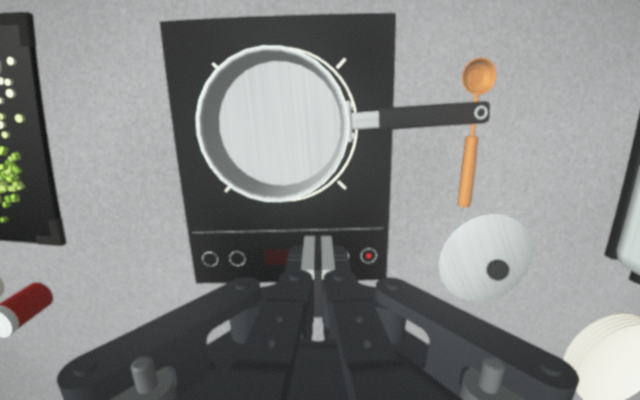

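The wrist view shows the last push went slightly too far: x about +4 mm, heading about 3° past the target, with all four ring ticks visible. I'll make a small return push from behind, right of centre, which corrects both.

```bash
python3 -m crank '[[[0.1,0,0],[0,0,0]],[[0.2,0,0],[0,0,0]],[[0.3,0,0],[0,0,0]],[[0.4,0,0],[0,0,0]],[[0.42,-0.005,0.05],[0,0,0]]]' |sed -n 2,3p
python3 -m crank '[[[0,0,0.1],[0,0,0]],[[0,0,0.2],[0,0,0]],[[0,0,0.3],[0,0,0]],[[0,0,0.4],[0,0,0]],[[0,0,0.5],[0,0,0]]]' |sed -n 2,4p
python3 -m crank '[[[-0.02,0,0],[0,0,0]],[[-0.03,0,0],[0,0,0]],[[-0.04,0,0],[0,0,0]],[[-0.045,0,0],[0,0,0]],[[-0.05,0,0],[0,0,0]]]' |sed -n 1,4p

```

```text
tool_pos: [0.7073, -0.2034, 0.2965]
tool_rot: [3.141, -0.007, 0.003]
tool_pos: [0.6996, -0.2041, 0.0925]
tool_rot: [-3.141, 0.001, 0.0]
ft_force: [0.3, -0.0, -0.0]
t: 20.95
tool_pos: [0.6816, -0.2048, 0.0987]
tool_rot: [3.141, -0.004, -0.0]
ft_force: [-0.1, -0.7, 0.0]
```

```bash
python3 -m crank '[[[-0.006,0,0],[0,0,0]],[[-0.012,0.002,0],[0,0,0]],[[-0.017,0.004,0],[0,0,0]],[[-0.022,0.006,0],[0,0,0]]]' |sed -n 2,4p
python3 -m crank '[[[-0.004,0.002,0],[0,0,0]],[[-0.008,0.004,0],[0,0,0]]]' |sed -n 2,4p
python3 - <<'E'
from h import *
np.set_printoptions(precision=4,suppress=True)
w=snap('wrist','w5.png'); d=snap('top'); q,n,_=pan2(d); print(q,hand(d,q))
E
```

```text
tool_pos: [0.6717, -0.2068, 0.0962]
tool_rot: [3.141, -0.001, 0.0]
ft_force: [1.2, -0.2, 0.2]
tool_pos: [0.6689, -0.2083, 0.0961]
tool_rot: [3.141, -0.001, 0.0]
ft_force: [1.9, 0.5, 4.5]
[ 0.5864 -0.1411] (np.float64(-85.51403211726279), np.float64(-85.51067404865589), 4.57988977432251, (0.023978216573596, 0.09746301919221878))
```

```bash
python3 -m crank '[[[-0.004,0.001,0],[0,0,0]],[[-0.008,0.002,0],[0,0,0]],[[-0.011,0.003,0],[0,0,0]],[[-0.011,0.003,0],[0,0,0]]]' |sed -n 2,4p
python3 -m crank '[[[0.03,0,0],[0,0,0]],[[0.09,0,0],[0,0,0]],[[0.1,0,-0.1],[0,0,0]],[[0.1,0,-0.2],[0,0,0]],[[0.08,0,-0.3],[0,0,0]]]' |sed -n 2,3p
python3 -m crank '[[[0,0,-0.1],[0,0,0]],[[-0.1,0,-0.2],[0,0,0]],[[-0.2,0,-0.26],[0,0,0]],[[-0.3,0,-0.26],[0,0,0]],[[-0.4,0,-0.26],[0,0,0]]]' |sed -n 2,3p
python3 -m crank '[[[-0.01,0,0],[0,0,0]],[[-0.01,0,0],[0,0,0]],[[-0.01,0,0],[0,0,0]]]' |sed -n 1,4p
python3 - <<'E'
from h import *
np.set_printoptions(precision=4,suppress=True)
w=snap('wrist','w6.png'); q=wm(w); yaws(w); handle_edges(w,q)
E
```

```text
tool_pos: [0.6651, -0.2098, 0.0963]
tool_rot: [3.141, -0.002, 0.0]
ft_force: [4.8, -1.5, 5.2]
tool_pos: [0.6956, -0.2086, 0.2145]
tool_rot: [-3.14, 0.005, 0.001]
tool_pos: [0.5478, -0.2094, 0.3199]
tool_rot: [3.141, -0.0, 0.001]
t: 22.97
tool_pos: [0.5453, -0.2093, 0.3188]
tool_rot: [-3.141, 0.001, 0.0]
ft_force: [0.5, 0.1, -0.0]
pan [ 0.588 -0.159  0.082] 322 ring [ 412.636  -308.4016  514.4903] 280 hdg axis -86.48227 hdg mu -86.69698622242166 1423 rng 0.12051665583661048 0.2210309304765223
R 140 yaw 1.37 0.62826794 -0.3020502 | L 185 yaw 3.05 0.5727615 -0.028517082 | B 190 yaw 1.40 0.7184362 -0.16427071 | 
edge hdg -86.65 centre-line via pan -86.49
```

```bash
python3 -m crank '[[[0.07,0.07,0],[0,0,0]],[[0.14,0.14,0],[0,0,0]],[[0.2,0.21,0],[0,0,0]],[[0.26,0.28,0],[0,0,0]],[[0.27,0.3,0.03],[0,0,0]]]' |sed -n 2,3p
python3 -m crank '[[[0,0,0.1],[0,0,0]],[[0,0,0.2],[0,0,0]],[[0,0,0.3],[0,0,0]],[[0,0,0.4],[0,0,0]],[[0,0,0.5],[0,0,0]]]' |sed -n 2,4p
python3 -m crank '[[[0,0,0.02],[0,0,0]],[[-0.02,0,0.02],[0,0,0]],[[-0.04,0,0.02],[0,0,0]],[[-0.055,0,0.02],[0,0,0]],[[-0.055,0,0.02],[0,0,0]]]' |sed -n 1,4p

```

```text
tool_pos: [0.6581, -0.3338, 0.3064]
tool_rot: [3.139, -0.002, -0.001]
tool_pos: [0.6542, -0.3286, 0.1035]
tool_rot: [-3.141, 0.001, 0.001]
ft_force: [-0.0, -0.4, -0.4]
t: 24.27
tool_pos: [0.6311, -0.3308, 0.1017]
tool_rot: [3.14, -0.002, -0.001]
ft_force: [-0.7, -0.9, 0.4]
```

```bash
python3 -m crank '[[[-0.01,0,0],[0,0,0]],[[-0.02,0,0],[0,0,0]],[[-0.026,0.004,0],[0,0,0]],[[-0.032,0.009,0],[0,0,0]],[[-0.037,0.013,0],[0,0,0]]]' |sed -n 2,4p
python3 -m crank '[[[0.03,0,0],[0,0,0]],[[0.09,0,0],[0,0,0]],[[0.1,0,-0.1],[0,0,0]],[[0.1,0,-0.2],[0,0,0]],[[0.08,0,-0.3],[0,0,0]]]' |sed -n 2,3p
python3 -m crank '[[[0,-0.03,-0.1],[0,0,0]],[[-0.07,-0.1,-0.2],[0,0,0]],[[-0.14,-0.17,-0.25],[0,0,0]],[[-0.21,-0.24,-0.25],[0,0,0]],[[-0.28,-0.31,-0.25],[0,0,0]]]' |sed -n 2,3p
python3 -m crank '[[[-0.02,0,0],[0,0,0]],[[-0.02,0,0],[0,0,0]],[[-0.02,0,0],[0,0,0]]]' |sed -n 1,4p
python3 - <<'E'
from h import *
np.set_printoptions(precision=4,suppress=True)
w=snap('wrist','w7.png'); q=wm(w); yaws(w); handle_edges(w,q)
E
```

```text
tool_pos: [0.6171, -0.3348, 0.0993]
tool_rot: [3.141, -0.001, 0.0]
ft_force: [1.3, 0.8, -0.3]
tool_pos: [0.6501, -0.334, 0.2189]
tool_rot: [-3.141, 0.001, 0.002]
tool_pos: [0.544, -0.2181, 0.3204]
tool_rot: [3.14, -0.003, -0.0]
t: 25.77
tool_pos: [0.5367, -0.2188, 0.3191]
tool_rot: [3.141, -0.001, 0.0]
ft_force: [0.5, -0.1, 0.9]
pan [ 0.5875 -0.1594  0.082 ] 328 ring [ 711.8698 -565.1384  908.2687] 271 hdg axis -90.62575 hdg mu -88.7401185705855 1130 rng 0.12007266759887363 0.2190691604054342
R 140 yaw 1.31 0.5880141 -0.30305037 | L 185 yaw -18.66 0.57839715 -0.056567464 | B 190 yaw 1.41 0.71863765 -0.17418462 | 
edge hdg -88.13 centre-line via pan -88.21
```

View pics/w7.png

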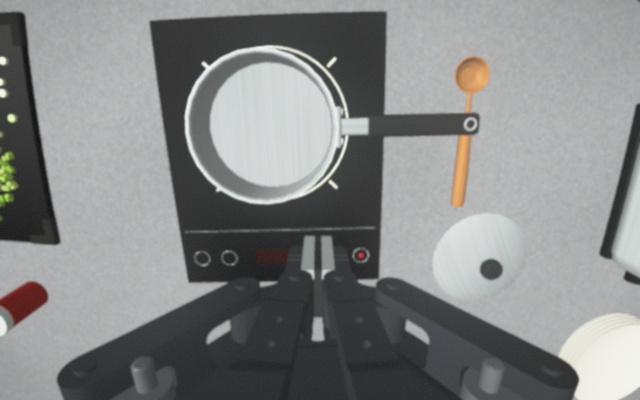

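The pan is within about 2 mm of the ring centre and the handle within 0.5° of target. The view shows it parallel to the seam, with the lid and spoon undisturbed. I'll retreat and hand in.

```bash
python3 -m crank '[[[-0.05,0.07,-0.02],[0,0,0]],[[-0.1,0.14,-0.04],[0,0,0]],[[-0.15,0.21,-0.06],[0,0,0]],[[-0.2,0.28,-0.06],[0,0,0]],[[-0.25,0.35,-0.06],[0,0,0]]]' |sed -n 2,4p
python3 -m crank '[[[0,0,0],[0,0,0]],[[0,0,0],[0,0,0]],[[0,0,0],[0,0,0]]]' |sed -n 1,4p
python3 -c "
from station import arm
print(arm.sign_off())"
```

```text
tool_pos: [0.4365, -0.361, 0.3425]
tool_rot: [3.141, -0.0, -0.0]
ft_force: [-0.4, 0.1, -0.5]
t: 26.48
tool_pos: [0.4373, -0.359, 0.3419]
tool_rot: [-3.141, 0.001, -0.001]
ft_force: [1.0, 0.5, 0.2]
the job is handed in; nothing more can be done
None
```

The job is handed in at 26.5 s of robot time: by my last camera measurement the saucepan is about 3 mm or less off the ring centre and its handle points right to within about 0.5° of parallel with the hob's front edge; the arm is clear and nothing else was touched.

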